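# Seat a brass plate on its pins and hold a sprung probe on its marked spot

### The arm

A 7-joint arm with a two-finger parallel gripper is mounted at the origin on the work surface. World frame = base frame: x ahead of the robot, y to its left, z up, the work surface at z = 0. Lengths are in m, angles in degrees, forces in N, time in s.
With the tool pointing down it reaches from about 0.425 to 0.875 m from the base axis. Payload 4.7 kg.
Tool frame: the origin (TCP) lies midway between the tips of the shut fingers; the grasp point (between the pads) lies 19 mm behind it; y points along the fingers, x is the direction in which the jaws open and shut, and the axes are right-handed (so a half turn about y gives the same grasp; the last joint's range is limited). The gripper opens to 87 mm and grips with 3 to 60 N. Pads are 19 mm wide; open, the fingers measure 117 mm over their backs; the gripper's body (75 mm by 190 mm) begins 51 mm behind the grasp point.
Start: joints at [-65.713, 18.392, -4.016, 83.108, 1.295, 78.541, -3.26], TCP at [0.259, 0.596, 0.223] pointing down, gripper open.
Joint ranges: [-163.93, 163.93], [-17.29, 119.83], [-79.2, 71.16], [3.27, 140.29], [-89.18, 269.18], [5.43, 117.66], [-154.24, 154.24]. Speed limits (degrees/s): [147.25, 147.25, 180, 180, 180, 180, 180].

### API

Orientations are given as [roll, pitch, yaw] about the fixed x, y, z axes, in that order (R = Rz(yaw) Ry(pitch) Rx(roll)).
In Python, from cell import env gives the robot as it stands.
- The arm moves only by the tool carry_out, never from a script. Its argument "targets" is a list of rows, each a list of 2 entries, a list of its own where there are three numbers: the shift along the tool's x, y, z in mm, then the turn, a rotation vector about the tool's x, y, z in degrees. A call has 1 to 12 rows; each row shifts and turns the commanded pose from where the row before left it, along the tool's axes as they then stand; what a row does not reach is not made up. A row lasts 1/10 s, in which the tool goes at most 50 mm and 8.59 degrees, less where a joint would pass 70% of its speed; a pose out of reach is approached as far as the arm can. A call with a gripper value outside its range is refused whole. "jaw" is the opening, from 0 (shut) to 1 (fully open), set as the call begins (left out, the last holds). The fingers move at their own pace and stop on an object; "squeeze" is the grip in N (left out, the last holds). Time passes only in rows, so rows that do not move let the fingers close. It gives the time, the measured TCP pose, the force and the opening at its end, in the units of the state.
- env.get_obs(): the state, without advancing time (a new reading comes with each control period).
- env.read_camera(name): name is "side" or "top"; returns the picture (480x640x3 uint8, red, green, blue); there is no depth.
- env.get_calibration(name): a dict with "fx", "fy", "cx", "cy" (pixels), "R" (3x3) and "t" (3): a world point X has camera coordinates R X + t. Camera axes: x right, y down, z forward; pixel columns grow to the right and rows downward; lengths in m; the calibration is good to about 2 mm. A picture is of the moment at which its call begins. get_calibration takes no time and is no camera call.
- env.sign_off(): hands the job in, once; it reports no verdict.
Trained networks look in the newest picture that a camera, given by its name, has taken for a name from the list of things; names that differ only in an ending like _2 or _b are one class to them, and where a whole thing is asked for, a point or a joint stands for the part that bears it (a point fixed in the world has none). Each returns a list of dicts, best first, with "p" (0 to 1); they miss things now and then, are a little off and sometimes report something else, mostly with a low value. They report only what shows in the picture. A call takes as long as a camera call. They do not tell look-alikes from the thing itself.
- env.outline_of(camera, label): "mask" (480x640 bool, what is visible of it) and "xy" ([column, row] in pixels, amid what is visible of it).
The state is a dict: "time_s": time; "qpos": joint angles; "joint_velocities": joint speeds; "effort": joint torques, N m; "tool_pos": TCP position; "tool_rot": TCP orientation; "force": force on the tool from outside, world axes, zero at the start; "wrist_torque": the same for the moment, N m; "grip_width": finger opening in m.
Only numpy, scipy, OpenCV 4.12 (cv2) and the standard library are available. Lean on these libraries where they do the work, as an engineer would, in place of code of your own. Each camera call takes 0.05 s, during which the arm holds its last target.

### The job

Take the brass plate by its handle and lower it, without dropping it, over the two locating pins of the steel fixture until it lies flush on the block (either way round), then let go of it. Then draw the probe up out of its stand and hold it upright with its tip on the centre of the ringed spot on the plate, pressing lightly so that the sprung tip goes in about halfway. Finish while still holding the probe there, steady, and leave the dish, the tin, the bur block and the hammer alone.

Things in the scene. Friction and masses are not known exactly. Their poses are not given: they have to be found in the camera images.
- plate: Loose brass plate, 110 (x) x 64 (y) x 8 mm, about 0.6 kg, flat on the bench at the start. Origin: centre of its underside, z up. Handle: an upright rib in the middle of its top, 40 long (along x), 14 wide (y), 32 high, its top 40 mm above the underside. Two 10 mm through holes at x = +42 and -42 mm, y = 0. Fits the pins either way round.
- spot (a point): Centre of the ringed spot on the plate's top face: a dark ring of 16 mm outer diameter with a dark dot in the middle, at plate (30, -20, 8) mm, beside one end of the handle. Axes as the plate's; it moves with the plate. The only such mark.
- seat (a point): Centre of the top face of the fixture, a steel block fixed to the bench, 150 (x) x 95 (y) x 25 mm high; z up. On it two upright 8 mm pins at x = +42 and -42 mm, y = 0, standing 17 mm above the block, the upper 7 mm tapering to 3 mm. With the plate flush, its origin lies at this point, its x along the seat's x, either way.
- stand: Aluminium probe stand fixed to the bench, 70 x 70 mm, a bridge whose top is 82 mm above the bench with one vertical hole of 17 mm diameter in the middle, in which the probe hangs. Origin: centre of its underside, on the bench, below the hole; z up. The plate and the stand may change sides.
- probe: Loose cordless probe, 0.12 kg, hanging upright in the stand. Black square grip 20 x 20 mm, z = 0 to +55 mm, its faces along x and y; below it a round steel barrel, 14 mm diameter, to z = -50 mm, then the sprung tip to -68 mm. Origin: centre of the grip's underside, the shoulder that rests on the stand's top. z points up, away from the tip.
- probe_tip (a point): Outer end of the probe's sprung tip, a steel pin of 6 mm diameter with a round end, 18 mm out of the barrel when free, at z = -68 mm in the probe's frame on its axis. It slides into the barrel when pressed. Axes as the probe's.
- plunger (a joint): How far the probe's sprung tip is pushed in, in m: 0 free, 0.012 fully in, grows when pressed. The spring gives 1.5 N at first contact, 3 N at 6 mm and 4.5 N at 12 mm.
- dish: Bystander: white ceramic dish, 90 mm across, 28 mm high. Origin: centre of its underside.
- tin: Bystander: yellow round tin, 60 mm diameter, 60 mm high. Origin: centre of its underside.
- bur_block: Bystander: dark wooden block 60 x 80 x 25 mm with twelve upright steel burs, 51 mm high in all. Origin: centre of its underside.
- hammer: Bystander: hammer 220 mm long, lying on the bench. Its own x axis runs along the handle towards the head.
Mind the look-alikes: they are no part of the job. Of the things that look like the plate, the middle-sized one is meant. There is more than one size of the probe; the job needs the larger.

How it is judged:
By the outcome, as a careful person would: the job done as asked, in the order asked, and still so for the second after the job is handed in, while the arm keeps its last pose, push and grip.
It also fails if it takes over 58 s, if anything falls off the work surface, if the arm or the gripper's body presses on something with over 40 N, if the wrist force passes 120 N, or if a joint passes its speed limit or range.

## Working session

There is one attempt and no reset: what is moved stays moved. The work goes in short steps, Python scripts to look and compute and a tool call to move; the robot and the scene stay as the last step left them, time stands still between calls to the robot, and variables do not carry over. Pictures are saved under pics/ and viewed, and the job is handed in when it is done.

Besides the shell and the picture viewer there is one more tool, called as name(argument=value, ...) on one line, values as JSON. carry_out: Moves the arm, as the interface text tells. Its arguments: {"type":"object","properties":{"targets":{"type":"array","items":{"type":"array"}},"jaw":{"type":"number"},"squeeze":{"type":"number"}},"required":["targets"]}

```bash
ls; mkdir -p pics
python3 - <<'E'
from cell import env
import cv2,json
print(env.get_obs())
for c in ("top","side"):
    im=env.read_camera(c); cv2.imwrite(f"pics/{c}0.png",im[:,:,::-1])
    k=env.get_calibration(c); print(c,k)
E
```

```text
pics
{'time_s': 0.0, 'qpos': array([-65.71207318,  18.43840743,  -4.01582187,  83.17412132,
         1.29534529,  78.53897786,  -3.260619  ]), 'joint_velocities': array([-0.00173122, -0.02896022,  0.04965119,  0.00777206, -0.03537806,
        0.08089443,  0.10556287]), 'effort': array([ 4.60140018e-04, -4.91298938e+01, -4.03770916e-01, -3.12519801e+01,
       -6.39267359e-02,  4.39499435e-02,  2.02020183e-04]), 'tool_pos': array([0.25881099, 0.59566779, 0.22147577]), 'tool_rot': array([-90.00587582,   0.1062467 ,  66.52152551]), 'force': array([-1.04716186, -0.2726396 ,  0.84575455]), 'wrist_torque': array([ 0.00466129, -0.0013948 ,  0.03205393]), 'grip_width': 0.08694724386151458}
top {'fx': 556.0377048466113, 'fy': 556.0377048466113, 'cx': 315.80950141955395, 'cy': 233.00480595665914, 'R': array([[ 0.0468982 , -0.99888889, -0.00464065],
       [-0.97563952, -0.04480893, -0.21475493],
       [ 0.21430837,  0.01459922, -0.97665694]]), 't': array([0.04961979, 0.59602807, 1.08146132])}
side {'fx': 472.9605664576789, 'fy': 472.9605664576789, 'cx': 313.7600876963223, 'cy': 242.1325796273281, 'R': array([[ 0.98988662, -0.14184137,  0.00234567],
       [-0.06904088, -0.49613735, -0.86549471],
       [ 0.12392673,  0.85657968, -0.50091258]]), 't': array([-0.55246309,  0.13605731,  0.87073764])}
```

View pics/top0.png

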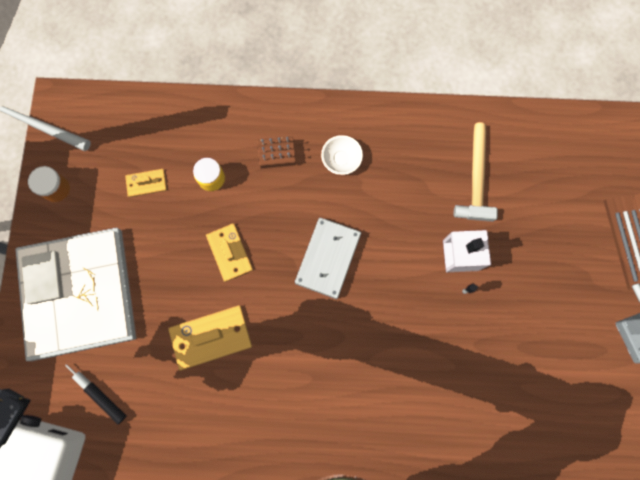

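View pics/side0.png

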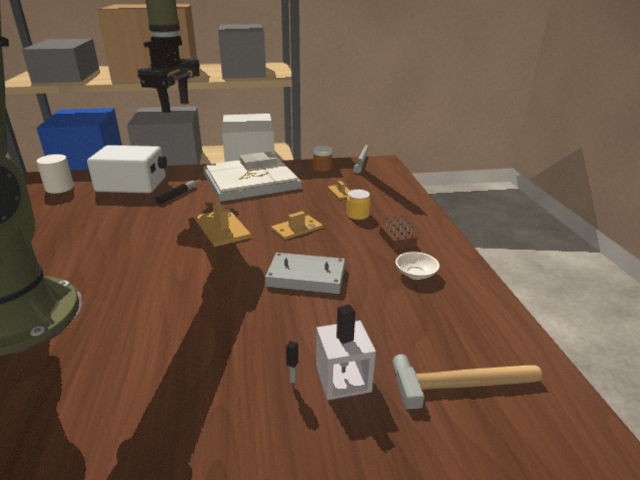

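Run:
```python
from cell import env
import cv2,numpy as np
t=cv2.imread("pics/top0.png")
s=cv2.imread("pics/side0.png")
def crop(im,x0,y0,w,h,f): return cv2.resize(im[y0:y0+h,x0:x0+w],None,fx=f,fy=f,interpolation=cv2.INTER_CUBIC)
cv2.imwrite("pics/c1.png",crop(t,160,160,210,150,3.8))
cv2.imwrite("pics/c2.png",crop(s,190,180,170,120,4.5))
a=crop(t,430,215,80,90,6); b=crop(s,270,295,120,120,4.5)
b=cv2.resize(b,(320,540)) if 0 else b
H=540; out=np.zeros((H,a.shape[1]*1+b.shape[1],3),np.uint8); out[:a.shape[0],:a.shape[1]]=a; out[:b.shape[0],a.shape[1]:]=b
out=cv2.resize(out,None,fx=.75,fy=.75); cv2.imwrite("pics/c3.png",out)
for c in("top","side"):
  for l in("plate","probe","stand","spot"):
    try:
      for d in env.outline_of(c,l): print(c,l,round(d["p"],2),np.round(d["xy"],1),d["mask"].sum()); np.save(f"m_{c}_{l}_{int(d['xy'][0])}.npy",d["mask"])
    except Exception as e: print(c,l,e)
```

```text
top plate 0.93 [211.3 336.4] 3137
top plate 0.59 [143.4 181.9] 811
top plate 0.57 [229.1 252. ] 1523
top plate 0.27 [477.  189.5] 1341
top probe 0.6 [475.5 244.5] 215
top probe 0.42 [469.4 291.2] 88
top stand 0.92 [464.2 251.4] 1586
top spot 0.88 [142.9 182.5] 822
top spot 0.77 [228.  253.5] 1511
top spot 0.73 [210.  337.8] 3266
side plate 0.94 [221.7 226.7] 1321
side plate 0.77 [339.1 191.1] 250
side probe 0.76 [345. 326.] 669
side probe 0.72 [288.7 361.5] 391
side stand 0.92 [344.4 359.1] 3537
side spot 0.87 [294.5 224.5] 774
side spot 0.79 [220.8 226.3] 1304
side spot 0.66 [339.4 191.3] 245
```

View pics/c1.png

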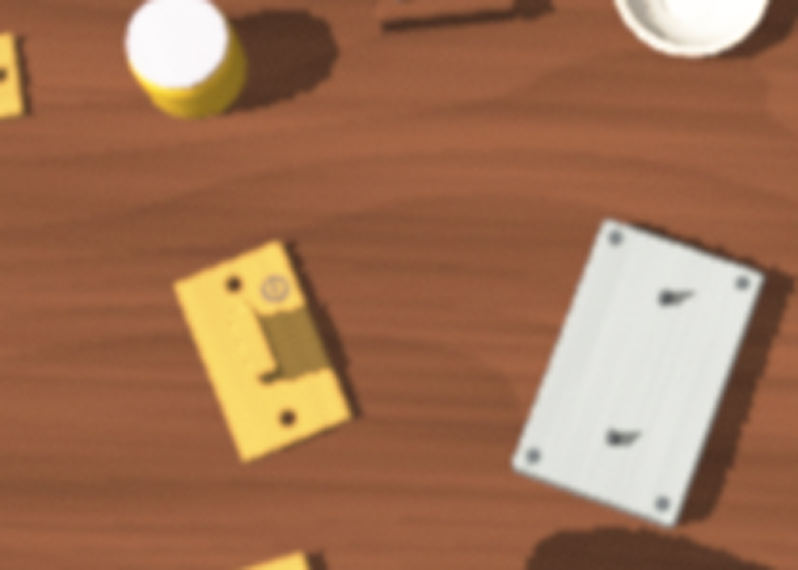

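View pics/c2.png

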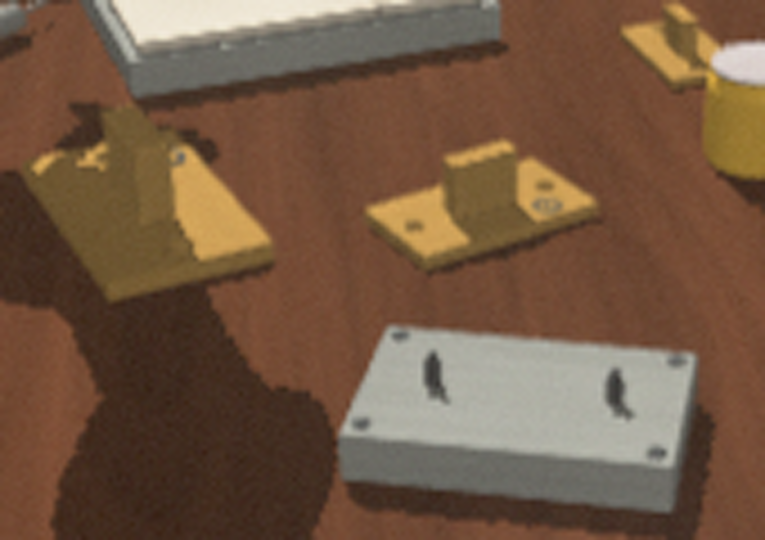

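View pics/c3.png

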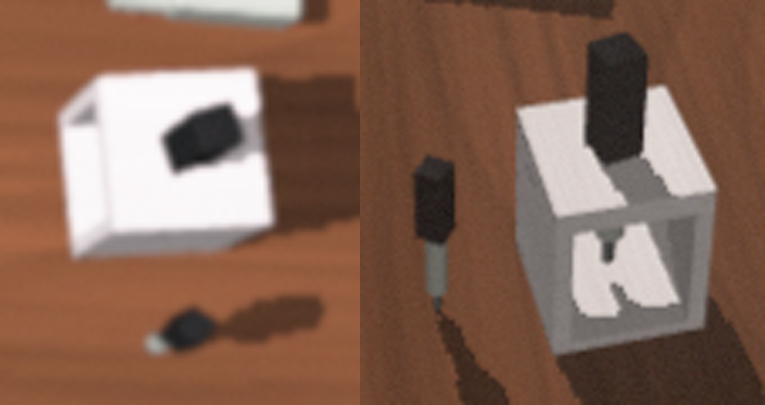

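```bash
cat > fit.py <<'E'
import cv2,numpy as np
from scipy.optimize import minimize
from cell import env
CAL={c:env.get_calibration(c) for c in("top","side")}
F=4
def proj(c,X):
    k=CAL[c]; Y=np.asarray(X,float)@k["R"].T+k["t"]
    return np.c_[k["fx"]*Y[:,0]/Y[:,2]+k["cx"],k["fy"]*Y[:,1]/Y[:,2]+k["cy"]]
def box(x0,x1,y0,y1,z0,z1): return np.array([[x,y,z] for x in(x0,x1) for y in(y0,y1) for z in(z0,z1)])
def place(P,pose,z=0):
    x,y,a=pose[:3]; c,s=np.cos(a),np.sin(a)
    return np.c_[P[:,0]*c-P[:,1]*s+x,P[:,0]*s+P[:,1]*c+y,P[:,2]+z]
def up(im): return cv2.resize(im,None,fx=F,fy=F,interpolation=cv2.INTER_CUBIC)
def render(c,parts,roi):
    x0,y0,w,h=roi; m=np.zeros((h*F,w*F),np.uint8)
    for P in parts:
        u=(proj(c,P)-[x0,y0]+0.5)*F-0.5
        hull=cv2.convexHull(u.astype(np.float32)).reshape(-1,2)
        cv2.fillConvexPoly(m,np.round(hull*16).astype(np.int32),255,cv2.LINE_AA,4)
    return m
def fit(masks,rois,parts,p0,z=0,ign=None):
    S=np.array([.001,.001,.01])
    def cost(q):
        e=0
        for c in masks:
            d=cv2.absdiff(render(c,[place(P,p0+q*S,z) for P in parts],rois[c]),masks[c])
            if ign is not None and c in ign: d=d*(ign[c]==0)
            e+=d.sum()/255.
        return e
    best=None
    for st in (8,2):
        q0=np.zeros(3) if best is None else best.x
        sim=np.vstack([q0,q0+np.eye(3)*st])
        best=minimize(cost,q0,method="Nelder-Mead",options=dict(initial_simplex=sim,maxiter=200,xatol=.02,fatol=1))
    return p0+best.x*S,best.fun
def backproj(c,uv,z):
    k=CAL[c]; d=k["R"].T@np.array([(uv[0]-k["cx"])/k["fx"],(uv[1]-k["cy"])/k["fy"],1]); o=-k["R"].T@k["t"]
    return o+d*(z-o[2])/d[2]
PLATE=[box(-.055,.055,-.032,.032,0,.008),box(-.02,.02,-.007,.007,.008,.04)]
PIN=lambda sx:np.vstack([box(sx-.0035,sx+.0035,-.0035,.0035,.025,.035),box(sx-.0015,sx+.0015,-.0015,.0015,.035,.042)])
FIX=[box(-.075,.075,-.0475,.0475,0,.025)]
STAND=[box(-.035,.035,-.035,.035,0,.082)]
GRIP=[box(-.01,.01,-.01,.01,.082,.137)]
E
python3 - <<'E'
from fit import *
rois={"plate":{"top":(195,212,70,80),"side":(262,202,72,42)},"fix":{"top":(285,210,85,95),"side":(255,240,100,60)},
"stand":{"top":(435,222,65,55),"side":(310,315,70,85)},"grip":{"top":(460,230,32,25),"side":(330,300,32,50)}}
ims={c:cv2.imread(f"pics/{c}0.png") for c in("top","side")}
def hsv(c,roi):
    x,y,w,h=roi; return cv2.cvtColor(up(ims[c][y:y+h,x:x+w]),cv2.COLOR_BGR2HSV)
def seg(n,c):
    h=hsv(c,rois[n][c]); H,S,V=h[...,0].astype(int),h[...,1].astype(int),h[...,2].astype(int)
    if n=="plate": m=(H>14)&(H<40)&(S>60)&(V>45)
    if n=="fix": m=(S<85)&(V>60)
    if n=="stand": m=(S<85)&(V>60)|((V<60))
    if n=="grip": m=(V<55)
    m=m.astype(np.uint8)*255
    nn,l,st,_=cv2.connectedComponentsWithStats(m)
    i=1+np.argmax(st[1:,4]); m=(l==i).astype(np.uint8)*255
    if n in("plate","fix"):
        cs,_=cv2.findContours(m,cv2.RETR_EXTERNAL,cv2.CHAIN_APPROX_NONE); cv2.drawContours(m,cs,-1,255,-1)
    return m
xy0={"plate":(230,252,0.01),"fix":(329,258,.02),"stand":(467,250,.08),"grip":(475,244,.11)}
parts={"plate":PLATE,"fix":FIX,"stand":STAND,"grip":GRIP}
vis=[]
for n in rois:
    mk={c:seg(n,c) for c in rois[n]}
    u=xy0[n]; X=backproj("top",u[:2],u[2])
    yaw={"plate":np.radians(25),"fix":np.radians(-20),"stand":0,"grip":np.radians(30)}[n]
    if n=="stand":
        pass
    for cs in(["top","side"],["top"],["side"]):
        r=min((fit({c:mk[c] for c in cs},rois[n],parts[n],np.array([X[0],X[1],yaw+d])) for d in ((0,.4,-.4))),key=lambda a:a[1])
        print(n,cs,np.round(r[0][:2]*1000,1),round(np.degrees(r[0][2]),2),int(r[1]))
        if len(cs)==2: b=r[0]
    for c in rois[n]:
        x,y,w,h=rois[n][c]; o=up(ims[c][y:y+h,x:x+w])
        for P in parts[n]:
            uu=(proj(c,place(P,b))-[x,y]+.5)*F-.5
            cv2.polylines(o,[cv2.convexHull(uu.astype(np.float32)).astype(np.int32)],True,(255,0,255),1)
        cs2,_=cv2.findContours(mk[c],cv2.RETR_LIST,cv2.CHAIN_APPROX_NONE); cv2.drawContours(o,cs2,-1,(0,255,0),1)
        vis.append(o)
C=np.zeros((800,1500,3),np.uint8); x=y=rh=0
for o in vis:
    if x+o.shape[1]>1500: x=0;y+=rh;rh=0
    hh=min(o.shape[0],800-y); C[y:y+hh,x:x+o.shape[1]]=o[:hh]; x+=o.shape[1]; rh=max(rh,o.shape[0])
cv2.imwrite("pics/fit0.png",cv2.resize(C,(800,427),interpolation=cv2.INTER_AREA))
E
```

```text
plate ['top', 'side'] [554.9 264.9] 25.8 2578
plate ['top'] [556.  264.3] 25.39 1497
plate ['side'] [553.8 267.2] 25.87 488
fix ['top', 'side'] [551.7  51.2] -17.65 4090
fix ['top'] [551.9  49.6] -18.06 2017
fix ['side'] [549.3  52.6] -17.64 488
stand ['top', 'side'] [ 570.7 -235.2] 6.2 6434
stand ['top'] [ 574.  -236.7] 3.93 1590
stand ['side'] [ 570.3 -235.4] 5.86 3403
grip ['top', 'side'] [ 570.6 -233.7] -2.53 3155
grip ['top'] [ 568.9 -234.1] 35.47 1296
grip ['side'] [ 570.5 -234.2] -2.56 1182
```

View pics/fit0.png

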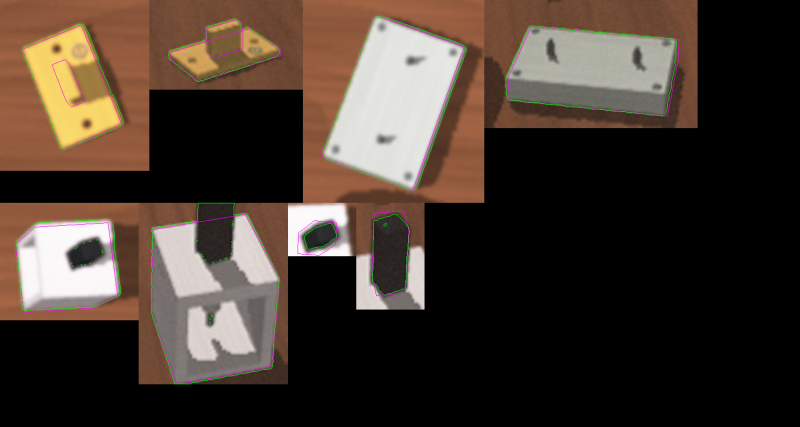

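```bash
cat > plan.py <<'E'
import numpy as np,sys
from scipy.spatial.transform import Rotation as Ro
from cell import env
def plan(p1,yaw1,n,dec=0):
    o=env.get_obs(); p=np.array(o["tool_pos"]); R=Ro.from_euler("xyz",o["tool_rot"],degrees=True)
    G=Ro.from_euler("xyz",[-90,0,yaw1],degrees=True)
    p1=np.array(p1,float)
    print("t",round(o["time_s"],2),"pos",np.round(p*1000,1),"rot",np.round(o["tool_rot"],2),"F",np.round(o["force"],1),"w",round(o["grip_width"]*1000,1),"q",np.round(o["qpos"],0))
    rows=[]
    for i in range(n):
        k=n-i
        d=R.inv().apply((p1-p)/k)*1000; rv=(R.inv()*G).as_rotvec(degrees=True)/k
        d=np.round(d,dec); rv=np.round(rv,1)
        rows.append([d.tolist(),rv.tolist()]); p=p+R.apply(d/1000); R=R*Ro.from_rotvec(rv,degrees=True)
    print("rows",rows); print("end",np.round(p*1000,1),np.round(R.as_euler("xyz",degrees=True),2))
if __name__=="__main__":
    a=[float(x) for x in sys.argv[1:]]; plan(np.array(a[:3])/1000,a[3],int(a[4]),int(a[5]) if len(a)>5 else 0)
E
python3 plan.py 554.9 265.7 100 115.8 12
```

```text
t 0.5 pos [259.  596.2 222.6] rot [-90.    -0.    66.52] F [-0.2 -0.2 -0.6] w 87.0 q [-66.  18.  -4.  83.   1.  79.  -3.]
rows [[[-15.0, 10.0, -34.0], [0.0, -4.1, 0.0]], [[-18.0, 10.0, -32.0], [0.0, -4.1, 0.0]], [[-20.0, 10.0, -31.0], [0.0, -4.1, 0.0]], [[-22.0, 10.0, -30.0], [0.0, -4.1, 0.0]], [[-24.0, 10.0, -28.0], [0.0, -4.1, 0.0]], [[-26.0, 10.0, -26.0], [0.0, -4.1, 0.0]], [[-28.0, 10.0, -24.0], [0.0, -4.1, 0.0]], [[-30.0, 11.0, -22.0], [0.0, -4.1, 0.0]], [[-31.0, 10.0, -20.0], [0.0, -4.1, 0.0]], [[-33.0, 11.0, -17.0], [0.0, -4.1, 0.0]], [[-34.0, 10.0, -15.0], [0.0, -4.1, 0.0]], [[-34.0, 11.0, -13.0], [0.0, -4.2, 0.0]]]
end [554.9 266.2  99.6] [-90.    -0.   115.82]
```

carry_out(targets=[[[-15,10,-34],[0,-4.1,0]],[[-18,10,-32],[0,-4.1,0]],[[-20,10,-31],[0,-4.1,0]],[[-22,10,-30],[0,-4.1,0]],[[-24,10,-28],[0,-4.1,0]],[[-26,10,-26],[0,-4.1,0]],[[-28,10,-24],[0,-4.1,0]],[[-30,11,-22],[0,-4.1,0]],[[-31,10,-20],[0,-4.1,0]],[[-33,11,-17],[0,-4.1,0]],[[-34,10,-15],[0,-4.1,0]],[[-34,11,-13],[0,-4.2,0]]], jaw=0.7)

```text
time_s: 1.7
tool_pos: [0.556, 0.265, 0.0995]
tool_rot: [-90.0, 0.0, 116.0]
force: [-0.0, 0.2, -0.1]
grip_width: 0.061
```

carry_out(targets=[[[0,0,0],[0,0,0]],[[0,0,0],[0,0,0]]])

```text
time_s: 1.9
tool_pos: [0.5553, 0.2651, 0.0992]
tool_rot: [-90.0, -0.0, 115.6]
force: [-0.1, 0.7, 1.0]
grip_width: 0.061
```

```bash
python3 plan.py 554.9 265.7 13 115.8 5
python3 - <<'E'
from fit import *
t=env.read_camera("top")[:,:,::-1]; s=env.read_camera("side")[:,:,::-1]
o=np.hstack([cv2.resize(t[180:330,150:350],(400,300),interpolation=3),cv2.resize(s[130:280,200:400],(400,300),interpolation=3)])
cv2.imwrite("pics/a1.png",o)
E
```

```text
t 1.9 pos [555.3 265.1  99.2] rot [-8.9960e+01 -1.0000e-02  1.1564e+02] F [-0.1  0.7  1. ] w 61.0 q [-31.  19.   4.  97.  -1.  64.  89.]
rows [[[0.0, 17.0, 0.0], [-0.0, -0.0, 0.0]], [[0.0, 17.0, 0.0], [-0.0, -0.0, 0.0]], [[0.0, 17.0, 0.0], [-0.0, -0.1, 0.0]], [[0.0, 18.0, 0.0], [-0.0, -0.0, 0.0]], [[1.0, 17.0, 0.0], [-0.0, -0.1, 0.0]]]
end [554.8 266.   13.2] [-8.9960e+01 -1.0000e-02  1.1584e+02]
```

View pics/a1.png

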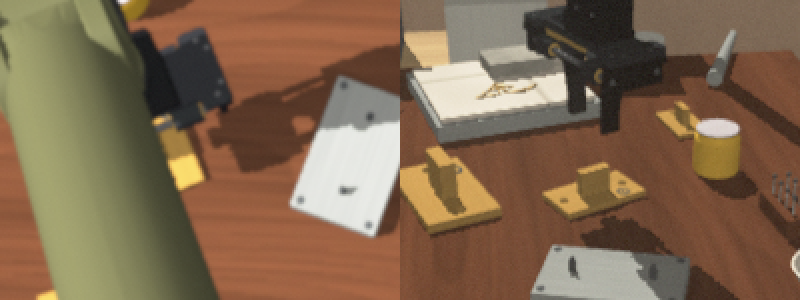

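carry_out(targets=[[[0,20,0],[0,0,0]],[[0,20,0],[0,0,0]],[[0,20,0],[0,0,0]],[[0,10,0],[0,0,0]]])

```text
time_s: 2.4
tool_pos: [0.553, 0.2678, 0.0283]
tool_rot: [-89.9, -0.0, 116.0]
force: [0.4, -0.4, -0.0]
grip_width: 0.061
```

```bash
python3 plan.py 554.9 265.7 13 115.8 2
python3 - <<'E'
from fit import *
s=env.read_camera("side")[:,:,::-1]
for d in env.outline_of("side","plate"): print(d["p"],d["xy"])
cv2.imwrite("pics/a2.png",cv2.resize(s[150:270,230:390],(800,600),interpolation=3))
E
```

```text
t 2.4 pos [553.  267.8  28.3] rot [-8.9900e+01 -5.0000e-02  1.1598e+02] F [ 0.4 -0.4 -0. ] w 61.0 q [-31.  23.   3. 100.  -2.  57.  89.]
rows [[[-1.0, 8.0, -0.0], [-0.1, 0.1, 0.0]], [[-2.0, 7.0, -1.0], [-0.0, 0.1, 0.0]]]
end [555.2 265.6  13.3] [-9.0000e+01 -5.0000e-02  1.1578e+02]
0.91 [220.1, 225.3]
0.69 [293.6, 227.7]
0.46 [339.1, 188.3]
```

View pics/a2.png

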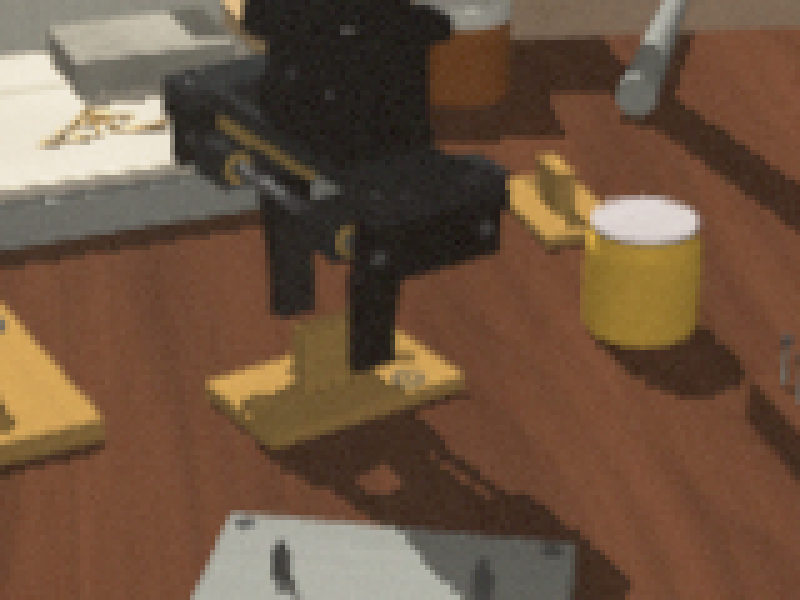

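carry_out(targets=[[[-1,7,0],[0,0,0]],[[-1,7,-1],[0,0,0]],[[0,0,0],[0,0,0]]])

```text
time_s: 2.8
tool_pos: [0.5566, 0.2645, 0.0151]
tool_rot: [-90.0, 0.0, 115.8]
force: [-0.3, -0.1, -0.8]
grip_width: 0.061
```

```bash
python3 plan.py 554.9 265.7 13 115.8 1
```

```text
t 2.8 pos [556.6 264.5  15.1] rot [-8.996e+01  1.000e-02  1.158e+02] F [-0.3 -0.1 -0.8] w 61.0 q [-31.  24.   4. 100.  -2.  55.  89.]
rows [[[2.0, 2.0, 1.0], [-0.0, 0.0, -0.0]]]
end [554.8 265.9  13.1] [-8.996e+01  1.000e-02  1.158e+02]
```

carry_out(targets=[[[1,1,0],[0,0,0]],[[0,0,0],[0,0,0]],[[0,0,0],[0,0,0]],[[0,0,0],[0,0,0]],[[0,0,0],[0,0,0]],[[0,0,0],[0,0,0]]], jaw=0, squeeze=15)

```text
time_s: 3.4
tool_pos: [0.5564, 0.2658, 0.0147]
tool_rot: [-90.0, -0.0, 115.8]
force: [-0.7, 0.0, 0.3]
grip_width: 0.0207
```

carry_out(targets=[[[0,0,0],[0,0,0]],[[0,0,0],[0,0,0]],[[0,0,0],[0,0,0]]], squeeze=45)

```text
time_s: 3.7
tool_pos: [0.5564, 0.2656, 0.0146]
tool_rot: [-90.0, 0.0, 115.8]
force: [-0.8, 0.4, 1.3]
grip_width: 0.0136
```

carry_out(targets=[[[0,-5,0],[0,0,0]],[[0,-15,0],[0,0,0]],[[0,-20,0],[0,0,0]],[[0,-20,0],[0,0,0]],[[0,-20,0],[0,0,0]],[[0,-10,0],[0,0,0]]])

```text
time_s: 4.3
tool_pos: [0.557, 0.2662, 0.107]
tool_rot: [-90.2, -0.0, 115.8]
force: [0.5, 0.4, -5.5]
grip_width: 0.0137
```

```bash
python3 plan.py 551 51.1 100 72.3 12
```

```text
t 4.3 pos [557.  266.2 107. ] rot [-9.0150e+01 -1.0000e-02  1.1582e+02] F [ 0.5  0.4 -5.5] w 13.7 q [-31.  19.   4.  96.  -1.  65.  89.]
rows [[[-16.0, 1.0, 8.0], [0.0, 3.6, 0.0]], [[-16.0, 1.0, 7.0], [0.0, 3.6, 0.0]], [[-17.0, 0.0, 6.0], [0.0, 3.6, 0.0]], [[-17.0, 1.0, 5.0], [0.0, 3.6, 0.0]], [[-18.0, 0.0, 4.0], [0.0, 3.6, 0.0]], [[-18.0, 1.0, 3.0], [0.0, 3.6, 0.0]], [[-18.0, 0.0, 2.0], [0.0, 3.7, 0.0]], [[-18.0, 1.0, 1.0], [0.0, 3.6, 0.0]], [[-18.0, 0.0, -0.0], [0.0, 3.7, 0.0]], [[-18.0, 1.0, -2.0], [0.0, 3.6, 0.0]], [[-17.0, 0.0, -3.0], [0.1, 3.7, 0.1]], [[-18.0, 1.0, -3.0], [0.0, 3.6, 0.0]]]
end [550.6  50.8  99.7] [-9.001e+01 -1.000e-02  7.232e+01]
```

carry_out(targets=[[[-16,0,8],[0,3.6,0]],[[-16,0,7],[0,3.6,0]],[[-17,0,6],[0,3.6,0]],[[-17,0,5],[0,3.6,0]],[[-18,0,4],[0,3.6,0]],[[-18,0,3],[0,3.6,0]],[[-18,0,2],[0,3.7,0]],[[-18,0,1],[0,3.6,0]],[[-18,0,0],[0,3.7,0]],[[-18,0,-2],[0,3.6,0]],[[-17,0,-3],[0,3.7,0]],[[-18,0,-3],[0,3.6,0]]])

```text
time_s: 5.5
tool_pos: [0.5497, 0.0495, 0.1045]
tool_rot: [-90.0, -0.0, 72.1]
force: [0.8, -0.5, -6.8]
grip_width: 0.0136
```

carry_out(targets=[[[0,5,0],[0,0,0]],[[0,5,0],[0,0,0]],[[0,0,0],[0,0,0]],[[0,0,0],[0,0,0]]])

```text
time_s: 5.9
tool_pos: [0.5496, 0.0514, 0.0942]
tool_rot: [-90.0, -0.0, 72.4]
force: [0.1, -0.7, -5.0]
grip_width: 0.0137
```

```bash
python3 plan.py 551 51.1 80 72.3 1 1
python3 - <<'E'
from fit import *
t=env.read_camera("top")[:,:,::-1]; s=env.read_camera("side")[:,:,::-1]
cv2.imwrite("pics/top1.png",t);cv2.imwrite("pics/side1.png",s); print(env.get_obs()["tool_pos"])
o=np.hstack([cv2.resize(t[195:315,270:390],(400,400),interpolation=3),cv2.resize(s[190:310,245:365],(400,400),interpolation=3)])
cv2.imwrite("pics/a3.png",o)
E
```

```text
t 5.9 pos [549.6  51.4  94.2] rot [-8.996e+01 -1.000e-02  7.241e+01] F [ 0.1 -0.7 -5. ] w 13.7 q [-22.  12.  16. 107.  -4.  62.  67.]
rows [[[0.1, 14.2, -1.4], [-0.0, 0.1, 0.0]]]
end [551.   51.1  80. ] [-8.996e+01 -1.000e-02  7.231e+01]
[0.54999497 0.05112547 0.09462876]
```

View pics/a3.png

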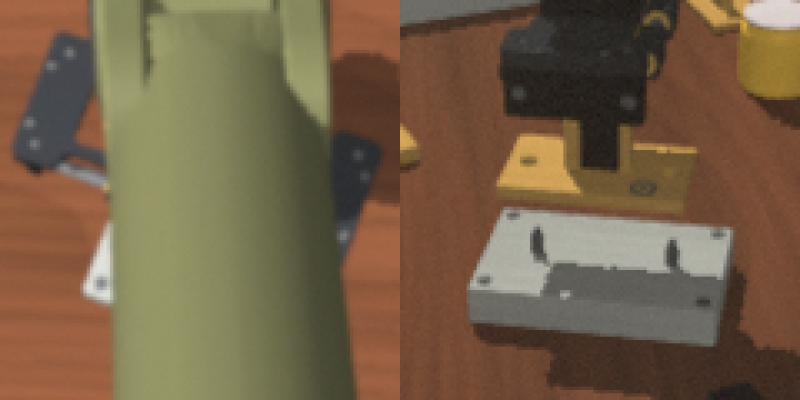

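```bash
cat > pf.py <<'E'
from fit import *
def platefit(fn,z,p0,roi,out):
    im=cv2.imread(fn); x,y,w,h=roi; u=up(im[y:y+h,x:x+w]); hs=cv2.cvtColor(u,cv2.COLOR_BGR2HSV).astype(int); H,S,V=hs[...,0],hs[...,1],hs[...,2]
    m=((H>13)&(H<40)&(S>60)&(V>40)).astype(np.uint8)*255
    dark=((V<48)&(S<90)).astype(np.uint8)
    m=cv2.morphologyEx(m,cv2.MORPH_OPEN,np.ones((5,5),np.uint8))
    nn,l,st,_=cv2.connectedComponentsWithStats(m); m=(l==1+np.argmax(st[1:,4])).astype(np.uint8)*255
    cs,_=cv2.findContours(m,cv2.RETR_EXTERNAL,cv2.CHAIN_APPROX_NONE); cv2.drawContours(m,cs,-1,255,-1)
    p=np.array(p0,float)
    for it in range(3):
        rib=cv2.dilate(render("side",[place(box(-.023,.023,-.010,.010,.006,.1),p,z)],roi),np.ones((5,5)))
        ign={"side":((rib>0)|(cv2.dilate(dark,np.ones((7,7)))>0)).astype(np.uint8)}
        p,f=fit({"side":m},{"side":roi},PLATE[:1],p,z,ign)
    uu=(proj("side",place(PLATE[0],p,z))-[x,y]+.5)*F-.5
    cv2.polylines(u,[cv2.convexHull(uu.astype(np.float32)).astype(np.int32)],True,(255,0,255),1)
    for q in ([.042,0,.008],[-.042,0,.008],[.03,-.02,.008]):
        a=(proj("side",place(np.array([q]),p,z))[0]-[x,y]+.5)*F-.5; cv2.circle(u,tuple(int(v) for v in a),3,(0,0,255),-1)
    u[ign["side"]>0]//=2; cs,_=cv2.findContours(m,cv2.RETR_EXTERNAL,cv2.CHAIN_APPROX_NONE); cv2.drawContours(u,cs,-1,(0,255,0),1)
    cv2.imwrite(out,u); print("z",z,np.round(p[:2]*1000,1),round(np.degrees(p[2]),2),int(f)); return p
E
python3 - <<'E'
from pf import *
for z in(.079,.080,.081): platefit("pics/side1.png",z,[.549,.052,-.308],(265,215,80,50),"pics/f1.png")
E
```

```text
z 0.079 [546.2  56.4] -17.55 566
z 0.08 [546.1  54.8] -17.57 521
z 0.081 [545.8  53.2] -17.69 472
```

View pics/f1.png

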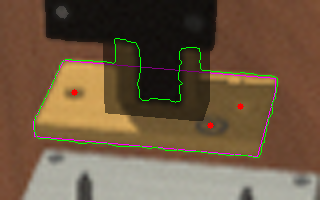

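```bash
python3 plan.py 553.1 49.0 65 72.3 2 1
```

```text
t 6.0 pos [550.   51.1  94.6] rot [-9.001e+01 -1.000e-02  7.240e+01] F [-0.4  1.1 -6.5] w 13.9 q [-22.  12.  16. 106.  -4.  62.  67.]
rows [[[-0.5, 14.8, -1.8], [0.0, 0.0, 0.0]], [[-0.6, 14.8, -1.8], [0.0, 0.1, 0.0]]]
end [553.1  49.   65. ] [-9.001e+01 -1.000e-02  7.230e+01]
```

carry_out(targets=[[[-0.5,10,-1.8],[0,0,0]],[[-0.5,10,-1.8],[0,0,0]],[[0,9,0],[0,0,0]],[[0,0,0],[0,0,0]],[[0,0,0],[0,0,0]],[[0,0,0],[0,0,0]]])

```text
time_s: 6.6
tool_pos: [0.5533, 0.0483, 0.0658]
tool_rot: [-90.0, -0.0, 72.3]
force: [-0.8, 0.6, -6.4]
grip_width: 0.0137
```

```bash
python3 plan.py 553.1 49.0 65 72.3 1 1;  python3 - <<'E'
from pf import *
s=env.read_camera("side")[:,:,::-1]; cv2.imwrite("pics/side2.png",s); o=env.get_obs(); print(o["tool_pos"],o["tool_rot"])
z=o["tool_pos"][2]-.0146
platefit("pics/side2.png",z,[.549,.052,-.308],(265,225,80,50),"pics/f2.png")
x,y,w,h=255,215,105,80
u=cv2.resize(s[y:y+h,x:x+w],None,fx=7,fy=7,interpolation=3)
fx=np.array([.5493,.0526,np.radians(-17.64)])
for P in FIX:
    uu=(proj("side",place(P,fx))-[x,y]+.5)*7-.5; cv2.polylines(u,[cv2.convexHull(uu.astype(np.float32)).astype(np.int32)],True,(255,0,255),1)
for sx in(.042,-.042):
    a=(proj("side",place(np.array([[sx,0,.025],[sx,0,.042]]),fx))-[x,y]+.5)*7-.5
    cv2.line(u,*[tuple(int(v) for v in q) for q in a],(0,0,255),1)
cv2.imwrite("pics/a4.png",u)
E
```

```text
t 6.6 pos [553.3  48.3  65.8] rot [-9.003e+01 -2.000e-02  7.232e+01] F [-0.8  0.6 -6.4] w 13.7 q [-22.  15.  16. 108.  -5.  58.  68.]
rows [[[0.5, 0.8, 0.4], [0.0, 0.0, 0.0]]]
end [553.1  48.9  65. ] [-9.003e+01 -2.000e-02  7.232e+01]
[0.553451   0.04836645 0.0660148 ] [-9.00481496e+01 -3.02301576e-02  7.23185287e+01]
z 0.05141480445633573 [549.5  51.3] -18.4 571
```

View pics/a4.png

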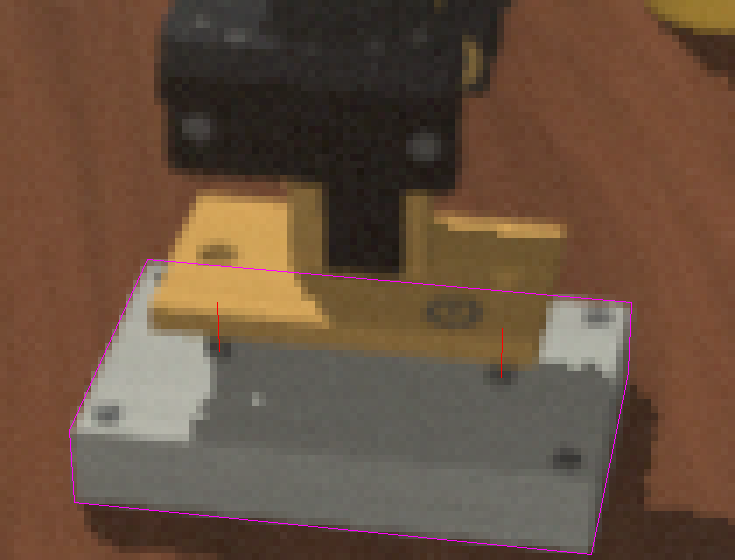

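View pics/f2.png

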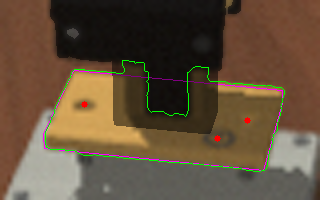

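carry_out(targets=[[[0.8,4,0.4],[0,0,0]],[[0,4,0],[0,0,0]],[[0,3,0],[0,0,0]],[[0,0,0],[0,0,0]],[[0,0,0],[0,0,0]]])

```text
time_s: 7.15
tool_pos: [0.5528, 0.0492, 0.0544]
tool_rot: [-90.0, 0.0, 72.3]
force: [0.2, 0.9, -6.5]
grip_width: 0.0134
```

```bash
python3 plan.py 553.2 49.3 50 72.3 1 1;  python3 - <<'E'
from pf import *
s=env.read_camera("side")[:,:,::-1]; cv2.imwrite("pics/side3.png",s); o=env.get_obs(); print(o["tool_pos"],o["force"],o["wrist_torque"])
platefit("pics/side3.png",o["tool_pos"][2]-.0146,[.549,.052,-.308],(265,225,80,55),"pics/f3.png")
x,y,w,h=255,215,105,80
cv2.imwrite("pics/a5.png",cv2.resize(s[y:y+h,x:x+w],None,fx=7,fy=7,interpolation=3))
E
```

```text
t 7.15 pos [552.8  49.2  54.4] rot [-8.999e+01  1.000e-02  7.232e+01] F [ 0.2  0.9 -6.5] w 13.4 q [-21.  15.  16. 108.  -5.  57.  68.]
rows [[[0.3, 4.4, -0.4], [-0.0, 0.0, -0.0]]]
end [553.2  49.3  50. ] [-8.999e+01  1.000e-02  7.232e+01]
[0.55294363 0.04918403 0.05458757] [ 0.64309757 -0.31334829 -6.03065209] [-0.05675571 -0.00903127 -0.04242798]
z 0.039987574361941364 [548.9  52.3] -17.78 573
```

View pics/a5.png

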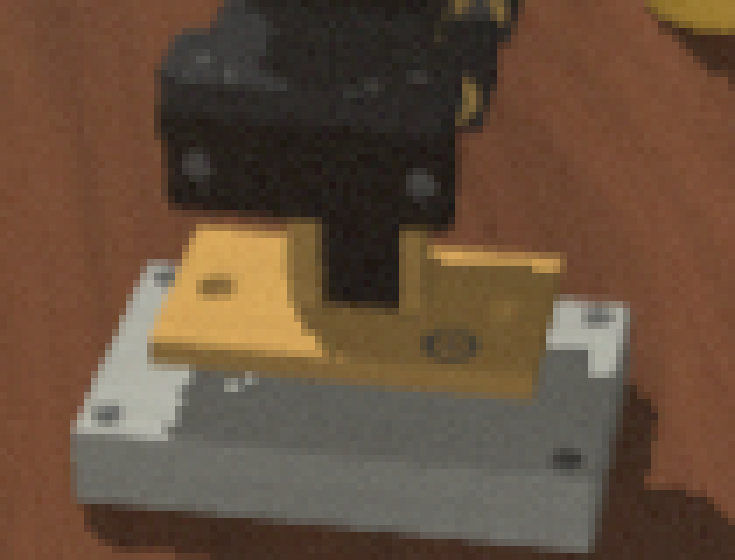

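carry_out(targets=[[[0.4,1.5,-0.3],[0,0,0]],[[0,1.5,0],[0,0,0]],[[0,1.5,0],[0,0,0]],[[0,0,0],[0,0,0]]])

```text
time_s: 7.6
tool_pos: [0.553, 0.0495, 0.0498]
tool_rot: [-90.0, 0.0, 72.3]
force: [1.1, -0.6, -5.8]
grip_width: 0.0137
```

carry_out(targets=[[[0,1.5,0],[0,0,0]],[[0,1.5,0],[0,0,0]],[[0,1,0],[0,0,0]],[[0,0,0],[0,0,0]],[[0,0,0],[0,0,0]]])

```text
time_s: 8.1
tool_pos: [0.5533, 0.0495, 0.0461]
tool_rot: [-90.0, -0.0, 72.3]
force: [0.2, 0.5, -7.4]
grip_width: 0.014
```

carry_out(targets=[[[0,1.5,0],[0,0,0]],[[0,1.5,0],[0,0,0]],[[0,1.5,0],[0,0,0]],[[0,1,0],[0,0,0]],[[0,0,0],[0,0,0]],[[0,0,0],[0,0,0]]])

```text
time_s: 8.7
tool_pos: [0.5533, 0.0495, 0.0405]
tool_rot: [-90.0, 0.0, 72.3]
force: [0.2, -0.8, -6.4]
grip_width: 0.0136
```

carry_out(targets=[[[0,0.5,0],[0,0,0]],[[0,0.5,0],[0,0,0]],[[0,0.5,0],[0,0,0]],[[0,0,0],[0,0,0]],[[0,0,0],[0,0,0]]])

```text
time_s: 9.2
tool_pos: [0.5534, 0.0495, 0.0396]
tool_rot: [-90.0, -0.0, 72.3]
force: [-2.3, -0.7, 0.8]
grip_width: 0.0136
```

carry_out(targets=[[[0,0,0],[0,0,0]],[[0,0,0],[0,0,0]],[[0,0,0],[0,0,0]],[[0,0,0],[0,0,0]]], jaw=0.5)

```text
time_s: 9.6
tool_pos: [0.5538, 0.0496, 0.0394]
tool_rot: [-90.1, -0.0, 72.3]
force: [-0.1, 0.1, -0.1]
grip_width: 0.0377
```

carry_out(targets=[[[0,-4,0],[0,0,0]],[[0,-10,0],[0,0,0]],[[0,-20,0],[0,0,0]],[[0,-30,0],[0,0,0]],[[0,-40,0],[0,0,0]],[[0,-40,0],[0,0,0]]])

```text
time_s: 10.2
tool_pos: [0.553, 0.0493, 0.1852]
tool_rot: [-90.0, -0.0, 72.3]
force: [0.0, 0.3, -0.2]
grip_width: 0.0434
```

```bash
python3 plan.py 570 -234.5 190 -2.5 12;  python3 - <<'E'
from pf import *
s=env.read_camera("side")[:,:,::-1]; cv2.imwrite("pics/side4.png",s)
t=env.read_camera("top")[:,:,::-1]; cv2.imwrite("pics/top4.png",t)
x,y,w,h=255,215,105,80
cv2.imwrite("pics/a6.png",cv2.resize(s[y:y+h,x:x+w],None,fx=7,fy=7,interpolation=3))
E
```

```text
t 10.2 pos [553.   49.3 185.2] rot [-9.002e+01 -1.000e-02  7.231e+01] F [ 0.   0.3 -0.2] w 43.4 q [-23.   8.  16. 100.  -2.  72.  66.]
rows [[[-22.0, -0.0, -9.0], [0.0, 6.2, 0.0]], [[-21.0, -0.0, -11.0], [0.0, 6.2, 0.0]], [[-20.0, -0.0, -13.0], [0.0, 6.2, 0.0]], [[-18.0, -1.0, -15.0], [0.0, 6.2, 0.0]], [[-17.0, -0.0, -17.0], [0.0, 6.3, 0.0]], [[-14.0, -1.0, -19.0], [0.0, 6.2, 0.0]], [[-12.0, -0.0, -20.0], [0.0, 6.3, 0.0]], [[-10.0, -1.0, -21.0], [0.0, 6.2, 0.0]], [[-8.0, -0.0, -22.0], [0.0, 6.3, 0.0]], [[-5.0, -1.0, -23.0], [0.0, 6.2, 0.0]], [[-3.0, -0.0, -24.0], [0.0, 6.3, 0.0]], [[-1.0, -1.0, -24.0], [-0.0, 6.2, 0.0]]]
end [ 569.6 -234.3  190.2] [-9.00e+01 -2.00e-02 -2.49e+00]
```

View pics/a6.png

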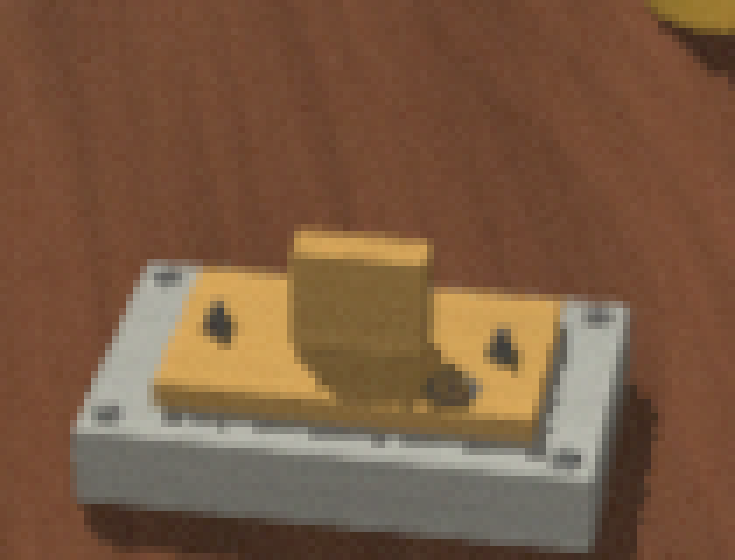

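Run:
```python
from fit import *
rois={"top":(455,228,40,30),"side":(328,300,34,50)}
for tag in("0","4"):
  for thr in((55,60),(80,60),(100,60),(80,50)):
    mk={}
    for i,c in enumerate(("top","side")):
        x,y,w,h=rois[c]; V=up(cv2.imread(f"pics/{c}{tag}.png")[y:y+h,x:x+w]).max(2)
        m=(V<thr[i]).astype(np.uint8); n,l,st,_=cv2.connectedComponentsWithStats(m); m=(l==1+np.argmax(st[1:,4])).astype(np.uint8)*255
        cs,_=cv2.findContours(m,cv2.RETR_EXTERNAL,cv2.CHAIN_APPROX_NONE); cv2.drawContours(m,cs,-1,255,-1)
        mk[c]=m
    for cs in(["top"],["side"],["top","side"]):
        rs=[fit({c:mk[c] for c in cs},rois,GRIP,np.array([.571,-.235,np.radians(d)])) for d in(-35,-15,5,25,45)]
        rs.sort(key=lambda a:a[1]); r=rs[0]
        print(tag,thr,cs,np.round(r[0][:2]*1000,1),[(int(np.degrees(q[0][2])%90),int(q[1])) for q in rs[:3]])
  if tag=="4": 
    cols=[]
    for c in("top","side"):
        x,y,w,h=rois[c]; u=up(cv2.imread(f"pics/{c}{tag}.png")[y:y+h,x:x+w]); uu=(proj(c,place(GRIP[0],r[0]))-[x,y]+.5)*F-.5
        cs_,_=cv2.findContours(mk[c],cv2.RETR_EXTERNAL,cv2.CHAIN_APPROX_NONE); cv2.drawContours(u,cs_,-1,(0,255,0),1)
        cv2.polylines(u,[cv2.convexHull(uu.astype(np.float32)).astype(np.int32)],True,(255,0,255),1); cols.append(cv2.resize(u,(300,int(300*h/w))))
    o=np.zeros((450,600,3),np.uint8); o[:cols[0].shape[0],:300]=cols[0];o[:cols[1].shape[0],300:]=cols[1][:450]; cv2.imwrite("pics/g4.png",o)
```

```text
0 (55, 60) ['top'] [ 570.9 -233.3] [(36, 1375), (38, 1375), (38, 1376)]
0 (55, 60) ['side'] [ 570.5 -234. ] [(88, 1101), (89, 1102), (88, 1104)]
0 (55, 60) ['top', 'side'] [ 570.5 -233.8] [(89, 3069), (88, 3073), (64, 3161)]
0 (80, 60) ['top'] [ 571.1 -234.6] [(37, 1025), (37, 1025), (35, 1026)]
0 (80, 60) ['side'] [ 570.5 -234. ] [(88, 1101), (89, 1102), (88, 1104)]
0 (80, 60) ['top', 'side'] [ 570.4 -234.5] [(89, 2739), (88, 2740), (65, 2820)]
0 (100, 60) ['top'] [ 571.2 -235.2] [(35, 838), (35, 838), (35, 838)]
0 (100, 60) ['side'] [ 570.5 -234. ] [(88, 1101), (89, 1102), (88, 1104)]
0 (100, 60) ['top', 'side'] [ 570.2 -235.3] [(88, 2573), (88, 2575), (64, 2649)]
0 (80, 50) ['top'] [ 571.1 -234.6] [(37, 1025), (37, 1025), (35, 1026)]
0 (80, 50) ['side'] [ 570.6 -234. ] [(86, 1864), (86, 1865), (86, 1867)]
0 (80, 50) ['top', 'side'] [ 570.5 -234.6] [(86, 3510), (86, 3514), (67, 3551)]
4 (55, 60) ['top'] [ 571.4 -233.1] [(38, 1267), (37, 1269), (38, 1269)]
4 (55, 60) ['side'] [ 570.5 -234. ] [(0, 1046), (0, 1049), (0, 1049)]
4 (55, 60) ['top', 'side'] [ 570.6 -233.8] [(0, 2905), (0, 2907), (62, 2978)]
4 (80, 60) ['top'] [ 571.3 -234.1] [(35, 871), (35, 872), (35, 872)]
4 (80, 60) ['side'] [ 570.5 -234. ] [(0, 1046), (0, 1049), (0, 1049)]
4 (80, 60) ['top', 'side'] [ 570.4 -234.8] [(0, 2496), (0, 2497), (62, 2591)]
4 (100, 60) ['top'] [ 619.  -213.9] [(4, 3482), (13, 3950), (21, 3950)]
4 (100, 60) ['side'] [ 570.5 -234. ] [(0, 1046), (0, 1049), (0, 1049)]
4 (100, 60) ['top', 'side'] [ 570.5 -234. ] [(0, 8938), (0, 8946), (62, 9017)]
4 (80, 50) ['top'] [ 571.3 -234.1] [(35, 871), (35, 872), (35, 872)]
4 (80, 50) ['side'] [ 570.6 -233.7] [(87, 1235), (87, 1235), (87, 1236)]
4 (80, 50) ['top', 'side'] [ 570.4 -234.8] [(88, 2701), (87, 2704), (65, 2744)]
```

View pics/g4.png

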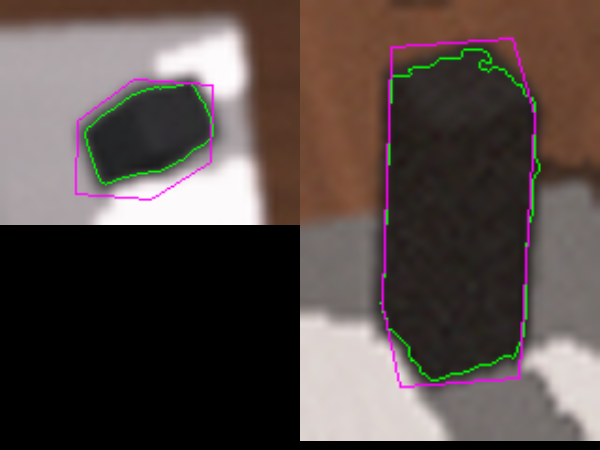

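View pics/top4.png

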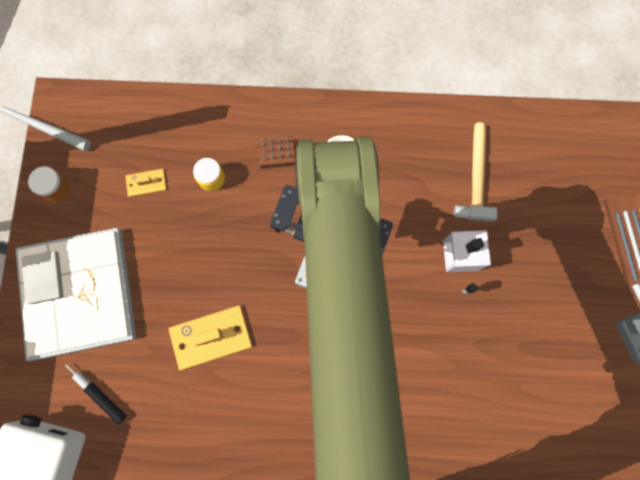

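Run:
```python
from fit import *
o=[]
for c,(x,y,w,h) in {"top":(455,225,40,40),"side":(325,302,40,60)}.items():
    u=cv2.imread(f"pics/{c}0.png")[y:y+h,x:x+w].astype(float); u=np.clip((u-10)*4,0,255).astype(np.uint8)
    o.append(cv2.resize(u,(400,400*h//w),interpolation=3))
H=600; C=np.zeros((H,800,3),np.uint8); C[:400,:400]=o[0]; C[:600,400:]=o[1]; cv2.imwrite("pics/g5.png",C)
for c in CAL: print(c,-CAL[c]["R"].T@CAL[c]["t"])
```

```text
top [0.34741525 0.06048354 1.18444694]
side [ 0.44836167 -0.75671518  0.55521622]
```

View pics/g5.png

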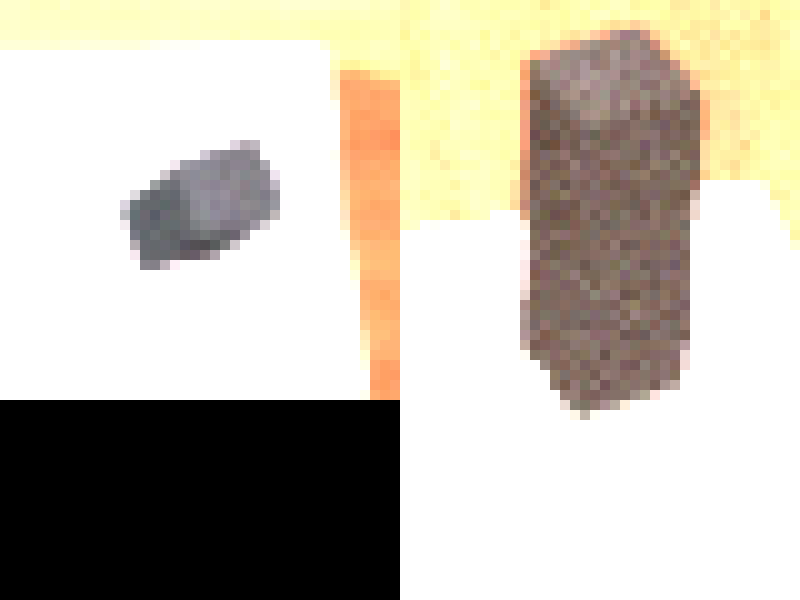

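Run:
```python
from fit import *
rois={"top":(455,228,40,30),"side":(323,298,44,54)}
def mask(c,a,b,tag="0"):
    x,y,w,h=rois[c]; u=up(cv2.imread(f"pics/{c}{tag}.png")[y:y+h,x:x+w]).astype(int); V=u.max(2)
    m=((V<a)&(u[...,2]-u[...,0]<b)).astype(np.uint8); m=cv2.morphologyEx(m,cv2.MORPH_OPEN,np.ones((5,5),np.uint8)); n,l,st,_=cv2.connectedComponentsWithStats(m); m=(l==1+np.argmax(st[1:,4])).astype(np.uint8)*255
    cs,_=cv2.findContours(m,cv2.RETR_EXTERNAL,cv2.CHAIN_APPROX_NONE); cv2.drawContours(m,cs,-1,255,-1); return m
for sc in(.009,.01):
  for dz in(-.002,0,.002):
    for T in((90,25),(75,18)):
      mk={"top":mask("top",110,30),"side":mask("side",*T)}
      G=[box(-sc,sc,-sc,sc,.082+dz,.137+dz)]
      for cs in(["side"],["top"]):
        rs=[fit({c:mk[c] for c in cs},rois,G,np.array([.571,-.235,np.radians(d)])) for d in(-35,-15,5,15,25,45)]
        rs.sort(key=lambda a:a[1])
        print(sc,dz,T,cs,[(np.round(q[0][:2]*1000,1).tolist(),int(np.degrees(q[0][2])%90),int(q[1])) for q in rs[:4:3]])
```

```text
0.009 -0.002 (90, 25) ['side'] [([570.9, -232.9], 14, 305), ([571.0, -232.8], 14, 305)]
0.009 -0.002 (90, 25) ['top'] [([572.3, -236.5], 25, 468), ([572.9, -236.9], 45, 670)]
0.009 -0.002 (75, 18) ['side'] [([571.0, -232.6], 9, 463), ([571.0, -232.7], 10, 465)]
0.009 -0.002 (75, 18) ['top'] [([572.3, -236.5], 25, 468), ([572.9, -236.9], 45, 670)]
0.009 0 (90, 25) ['side'] [([570.4, -235.1], 13, 351), ([570.4, -235.1], 13, 352)]
0.009 0 (90, 25) ['top'] [([571.8, -236.0], 25, 477), ([572.4, -236.7], 26, 480)]
0.009 0 (75, 18) ['side'] [([570.4, -235.1], 9, 511), ([570.5, -234.6], 9, 516)]
0.009 0 (75, 18) ['top'] [([571.8, -236.0], 25, 477), ([572.4, -236.7], 26, 480)]
0.009 0.002 (90, 25) ['side'] [([569.8, -237.4], 12, 395), ([569.8, -237.5], 12, 397)]
0.009 0.002 (90, 25) ['top'] [([571.5, -235.4], 26, 486), ([571.6, -235.7], 26, 487)]
0.009 0.002 (75, 18) ['side'] [([569.9, -237.1], 8, 561), ([569.9, -237.3], 8, 562)]
0.009 0.002 (75, 18) ['top'] [([571.5, -235.4], 26, 486), ([571.6, -235.7], 26, 487)]
0.01 -0.002 (90, 25) ['side'] [([570.8, -233.1], 1, 734), ([570.8, -233.1], 1, 
[... 228 characters left out ...]
4, 779), ([571.6, -235.7], 34, 780)]
0.01 0 (90, 25) ['side'] [([570.2, -235.3], 0, 780), ([570.2, -235.3], 0, 781)]
0.01 0 (90, 25) ['top'] [([571.1, -235.1], 34, 788), ([571.1, -235.1], 33, 788)]
0.01 0 (75, 18) ['side'] [([570.4, -234.8], 88, 924), ([570.3, -235.4], 88, 927)]
0.01 0 (75, 18) ['top'] [([571.1, -235.1], 34, 788), ([571.1, -235.1], 33, 788)]
0.01 0.002 (90, 25) ['side'] [([569.6, -237.8], 0, 828), ([569.7, -237.5], 0, 832)]
0.01 0.002 (90, 25) ['top'] [([570.7, -234.6], 34, 796), ([570.8, -234.6], 34, 797)]
0.01 0.002 (75, 18) ['side'] [([569.9, -236.9], 87, 976), ([569.9, -236.8], 87, 976)]
0.01 0.002 (75, 18) ['top'] [([570.7, -234.6], 34, 796), ([570.8, -234.6], 34, 797)]
```

```bash
python3 plan.py 571 -235.3 180 17 10
```

```text
t 10.3 pos [557.3  49.8 190.5] rot [-90.62  -0.35  72.31] F [1.  0.4 0.8] w 43.4 q [-23.   8.  16. 100.  -2.  72.  67.]
rows [[[-27.0, 1.0, -10.0], [0.0, 5.5, 0.1]], [[-26.0, 1.0, -12.0], [0.0, 5.5, 0.1]], [[-24.0, 1.0, -15.0], [0.1, 5.5, 0.1]], [[-23.0, 1.0, -17.0], [0.0, 5.5, 0.1]], [[-21.0, 1.0, -19.0], [0.1, 5.6, 0.0]], [[-19.0, 1.0, -21.0], [0.1, 5.5, 0.1]], [[-17.0, 1.0, -23.0], [0.0, 5.6, 0.0]], [[-14.0, 1.0, -25.0], [0.1, 5.5, 0.1]], [[-12.0, 1.0, -26.0], [0.0, 5.6, 0.0]], [[-10.0, 2.0, -27.0], [0.1, 5.5, 0.1]]]
end [ 571.1 -235.5  179.7] [-8.996e+01  5.000e-02  1.701e+01]
```

carry_out(targets=[[[-27,0,-10],[0,5.5,0]],[[-26,0,-12],[0,5.5,0]],[[-24,0,-15],[0,5.5,0]],[[-23,0,-17],[0,5.5,0]],[[-21,0,-19],[0,5.6,0]],[[-19,0,-21],[0,5.5,0]],[[-17,0,-23],[0,5.6,0]],[[-14,0,-25],[0,5.5,0]],[[-12,0,-26],[0,5.6,0]],[[-10,0,-27],[0,5.5,0]],[[0,0,0],[0,0,0]],[[0,0,0],[0,0,0]]], jaw=0.6)

```text
time_s: 11.5
tool_pos: [0.5667, -0.2362, 0.1831]
tool_rot: [-90.0, 0.0, 17.0]
force: [-0.3, -0.1, -0.4]
grip_width: 0.0521
```

```bash
python3 plan.py 571 -235.3 93 17 4 1
python3 - <<'E'
from fit import *
t=env.read_camera("top")[:,:,::-1]; s=env.read_camera("side")[:,:,::-1]
o=np.hstack([cv2.resize(t[190:310,410:530],(400,400),interpolation=3),cv2.resize(s[200:400,250:450],(400,400),interpolation=3)])
cv2.imwrite("pics/a7.png",o); cv2.imwrite("pics/top5.png",t)
E
```

```text
t 11.5 pos [ 566.7 -236.2  183.1] rot [-89.98   0.    16.98] F [-0.3 -0.1 -0.4] w 52.1 q [-6. 17. 32. 93. -9. 73. 44.]
rows [[[1.1, 22.5, -0.1], [-0.0, -0.0, -0.0]], [[1.1, 22.5, -0.1], [-0.0, -0.0, -0.0]], [[1.1, 22.5, -0.1], [-0.0, -0.0, -0.0]], [[1.1, 22.6, -0.1], [-0.0, -0.0, -0.0]]]
end [ 571.  -235.3   93. ] [-89.98   0.    16.98]
```

View pics/a7.png

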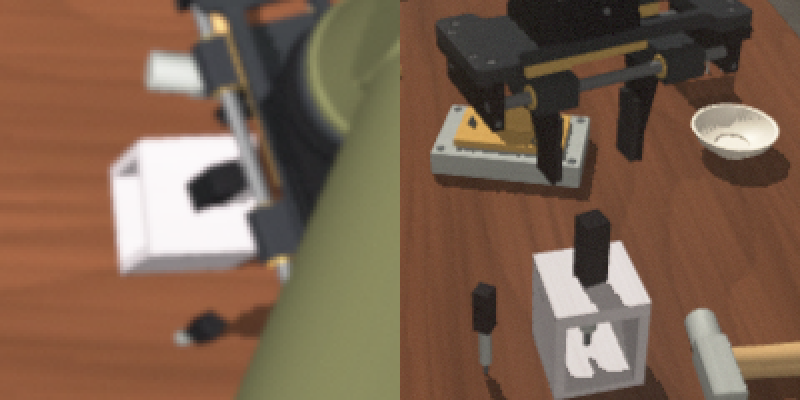

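carry_out(targets=[[[1.1,18,0],[0,0,0]],[[1.1,18,0],[0,0,0]],[[1.1,18,0],[0,0,0]],[[1.1,18,0],[0,0,0]],[[0,17,0],[0,0,0]],[[0,0,0],[0,0,0]],[[0,0,0],[0,0,0]]])

```text
time_s: 12.3
tool_pos: [0.5715, -0.2333, 0.0943]
tool_rot: [-90.0, -0.0, 17.1]
force: [0.6, -0.9, 0.2]
grip_width: 0.0518
```

```bash
python3 plan.py 571 -235.3 93 17 1 1
python3 - <<'E'
from fit import *
s=env.read_camera("side")[:,:,::-1]
cv2.imwrite("pics/a8.png",cv2.resize(s[260:390,280:410],(600,600),interpolation=3))
E
```

```text
t 12.3 pos [ 571.5 -233.3   94.3] rot [-8.997e+01 -1.000e-02  1.713e+01] F [ 0.6 -0.9  0.2] w 51.8 q [ -5.  22.  31.  98. -12.  64.  46.]
rows [[[-1.1, 1.3, -1.7], [-0.0, 0.1, 0.0]]]
end [ 571.  -235.3   93. ] [-8.997e+01 -1.000e-02  1.703e+01]
```

View pics/a8.png

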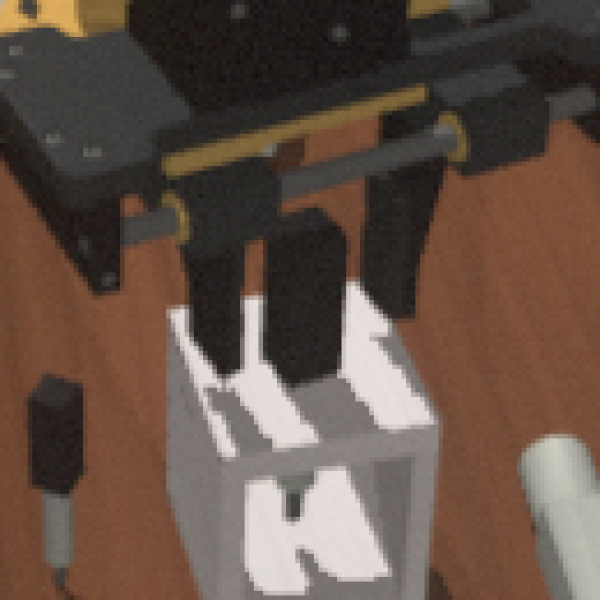

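carry_out(targets=[[[-0.8,1,-1.5],[0,0,0]],[[0,0,0],[0,0,0]],[[0,0,0],[0,0,0]],[[0,0,0],[0,0,0]],[[0,0,0],[0,0,0]],[[0,0,0],[0,0,0]]], jaw=0.15, squeeze=8)

```text
time_s: 12.95
tool_pos: [0.571, -0.2362, 0.0932]
tool_rot: [-90.0, -0.0, 17.0]
force: [-1.3, 0.7, 0.5]
grip_width: 0.0199
```

carry_out(targets=[[[0,0,0],[0,0,0]],[[0,0,0],[0,0,0]]], jaw=0)

```text
time_s: 13.15
tool_pos: [0.5709, -0.2362, 0.0932]
tool_rot: [-90.0, -0.0, 17.0]
force: [0.1, -0.1, 0.3]
grip_width: 0.0195
```

carry_out(targets=[[[0,0,0],[0,0,0]],[[0,0,0],[0,0,0]],[[0,0,0],[0,0,0]]], squeeze=35)

```text
time_s: 13.45
tool_pos: [0.571, -0.2362, 0.0932]
tool_rot: [-90.0, -0.0, 17.0]
force: [-0.6, 0.5, 0.9]
grip_width: 0.0198
```

carry_out(targets=[[[0,-3,0],[0,0,0]],[[0,-8,0],[0,0,0]],[[0,-12,0],[0,0,0]],[[0,-15,0],[0,0,0]],[[0,-15,0],[0,0,0]],[[0,-15,0],[0,0,0]],[[0,-15,0],[0,0,0]],[[0,-15,0],[0,0,0]],[[0,-12,0],[0,0,0]],[[0,-5,0],[0,0,0]],[[0,0,0],[0,0,0]]])

```text
time_s: 14.55
tool_pos: [0.5713, -0.2363, 0.2089]
tool_rot: [-90.0, -0.1, 17.0]
force: [0.2, 0.6, -1.0]
grip_width: 0.0196
```

Run:
```python
from pf import *
o=env.get_obs(); print(o["tool_pos"],o["tool_rot"],o["force"],o["grip_width"])
s=env.read_camera("side")[:,:,::-1]; t=env.read_camera("top")[:,:,::-1]
o=np.hstack([cv2.resize(t[170:310,400:540],(400,400),interpolation=3),cv2.resize(s[200:400,240:440],(400,400),interpolation=3)])
cv2.imwrite("pics/a9.png",o); cv2.imwrite("pics/side6.png",s)
# spot from seated plate
p=platefit("pics/side4.png",.025,[.549,.052,-.308],(265,225,80,60),"pics/f6.png")
```

```text
[ 0.57128517 -0.23633401  0.20889177] [-9.00348525e+01 -6.76743976e-02  1.70278816e+01] [ 0.1919272   0.57987012 -1.04898242] 0.01964419748503725
z 0.025 [549.8  52.4] -17.82 562
```

View pics/a9.png

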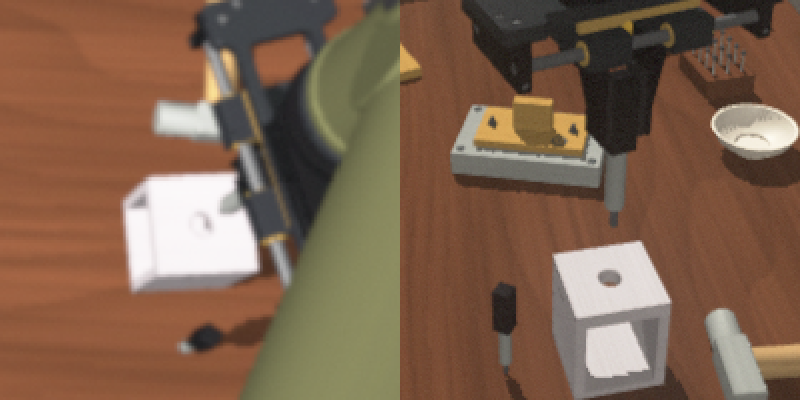

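View pics/f6.png

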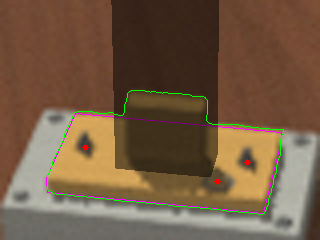

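```bash
python3 plan.py 573 22.4 200 17 11 0
```

```text
t 14.65 pos [ 570.6 -236.   207.5] rot [-8.996e+01  4.000e-02  1.703e+01] F [-0.7 -0.2 -1.4] w 20.1 q [-6. 16. 32. 90. -9. 76. 44.]
rows [[[7.0, 1.0, 22.0], [-0.0, 0.0, -0.0]], [[7.0, 1.0, 22.0], [-0.0, 0.0, -0.0]], [[7.0, 1.0, 22.0], [-0.0, 0.0, -0.0]], [[7.0, 1.0, 23.0], [-0.0, 0.0, -0.0]], [[7.0, 1.0, 22.0], [-0.0, 0.0, -0.0]], [[7.0, 0.0, 23.0], [-0.0, 0.0, -0.0]], [[7.0, 1.0, 22.0], [-0.0, 0.0, -0.0]], [[7.0, 0.0, 23.0], [-0.0, 0.0, -0.0]], [[7.0, 1.0, 22.0], [-0.0, 0.0, -0.0]], [[7.0, 0.0, 23.0], [-0.0, 0.0, -0.0]], [[8.0, 1.0, 22.0], [-0.0, 0.0, -0.0]]]
end [573.1  22.1 199.6] [-8.996e+01  4.000e-02  1.703e+01]
```

carry_out(targets=[[[3,0,12],[0,0,0]],[[7,0,22],[0,0,0]],[[7,0,23],[0,0,0]],[[7,0,23],[0,0,0]],[[7,0,23],[0,0,0]],[[7,0,23],[0,0,0]],[[8,0,23],[0,0,0]],[[8,0,23],[0,0,0]],[[8,0,23],[0,0,0]],[[8,0,23],[0,0,0]],[[5,0,18],[0,0,0]],[[3,0,10],[0,0,0]]])

```text
time_s: 15.85
tool_pos: [0.5726, 0.0252, 0.2073]
tool_rot: [-89.9, 0.1, 17.2]
force: [0.1, 0.0, -0.9]
grip_width: 0.0195
```

carry_out(targets=[[[0,10,0],[0,0,0]],[[0,20,0],[0,0,0]],[[0,20,0],[0,0,0]],[[0,5,0],[0,0,0]],[[0,0,0],[0,0,0]]])

```text
time_s: 16.35
tool_pos: [0.5725, 0.0206, 0.1518]
tool_rot: [-90.0, 0.2, 16.9]
force: [0.6, 0.1, -1.2]
grip_width: 0.0197
```

```bash
python3 plan.py 573 22.4 122 17 1 1
python3 - <<'E'
from fit import *
s=env.read_camera("side")[:,:,::-1]; cv2.imwrite("pics/side7.png",s)
cv2.imwrite("pics/b1.png",cv2.resize(s[170:300,255:385],(600,600),interpolation=3))
E
```

```text
t 16.35 pos [572.5  20.6 151.8] rot [-90.01   0.15  16.93] F [ 0.6  0.1 -1.2] w 19.7 q [-25.  12.  23. 100.  -5.  69.  16.]
rows [[[1.0, 29.8, 1.6], [0.0, -0.1, -0.2]]]
end [572.9  22.4 122. ] [-9.001e+01 -5.000e-02  1.703e+01]
```

View pics/b1.png

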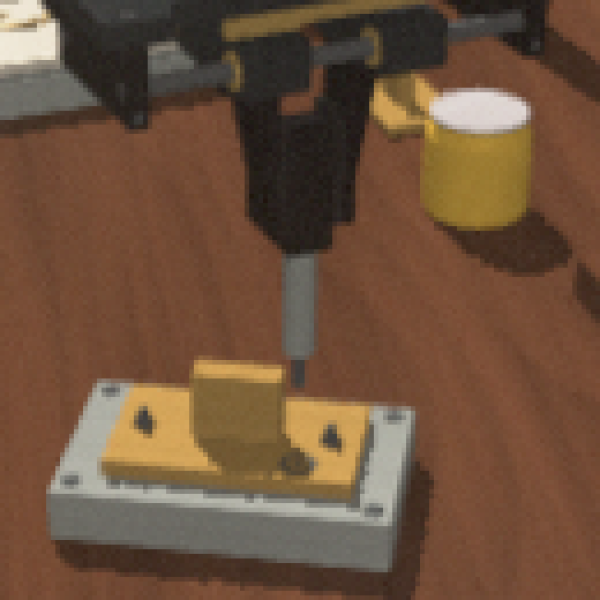

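carry_out(targets=[[[0.5,10,0.8],[0,0,-0.1]],[[0.5,10,0.8],[0,0,0]],[[0,7,0],[0,0,0]],[[0,3,0],[0,0,0]],[[0,0,0],[0,0,0]],[[0,0,0],[0,0,0]]])

```text
time_s: 17.0
tool_pos: [0.5742, 0.0237, 0.1232]
tool_rot: [-90.0, -0.1, 17.0]
force: [0.1, -0.3, -1.7]
grip_width: 0.0198
```

```bash
python3 plan.py 573 22.4 112 17 1 1
cat > tip.py <<'E'
from fit import *
import sys
def view(n):
    s=env.read_camera("side")[:,:,::-1].copy(); o=env.get_obs(); tp=o["tool_pos"]
    cv2.imwrite(f"pics/side_{n}.png",s)
    print("tcp",np.round(tp*1000,1),"rot",np.round(o["tool_rot"],2),"F",np.round(o["force"],2))
    b=np.array([-.0009,.002,0])  # side-frame bias
    x,y,w,h=295,215,50,60; k=10
    u=cv2.resize(s[y:y+h,x:x+w],None,fx=k,fy=k,interpolation=3)
    sp=np.array([.5721,.0243,.033])
    def px(X): return tuple(int(v) for v in (proj("side",np.array([X]))[0]-[x,y]+.5)*k-.5)
    cv2.drawMarker(u,px(sp),(255,0,255),0,12,1)
    ax=np.array([tp[0],tp[1],0])+b
    for dz,r,col in((-.0112,.0,(0,255,0)),(-.0612,.007,(0,255,0)),(-.0792,.003,(0,255,255))):
        cv2.drawMarker(u,px(ax+[0,0,tp[2]+dz]),col,0,10,1)
    cv2.imwrite(f"pics/b_{n}.png",u)
if __name__=="__main__": view(sys.argv[1])
E
python3 tip.py 2
```

```text
t 17.0 pos [574.2  23.7 123.2] rot [-90.    -0.12  17.02] F [ 0.1 -0.3 -1.7] w 19.8 q [-25.  14.  23. 102.  -6.  65.  17.]
rows [[[-1.5, 11.2, -0.9], [0.0, 0.0, 0.1]]]
end [573.   22.4 112. ] [-9.000e+01 -2.000e-02  1.702e+01]
tcp [574.3  23.7 123.4] rot [-90.01  -0.14  17.02] F [ 0.46  0.23 -1.42]
```

View pics/b_2.png

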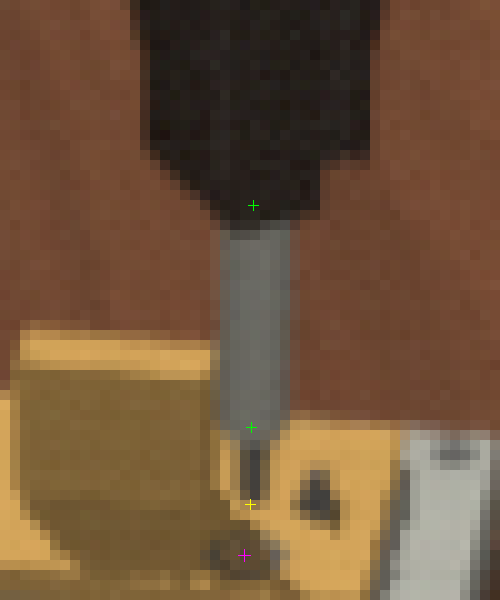

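```bash
python3 plan.py 572.5 22.1 114 17 1 1
```

```text
t 17.05 pos [574.3  23.7 123.4] rot [-90.01  -0.14  17.02] F [ 0.5  0.2 -1.4] w 19.6 q [-25.  14.  23. 102.  -6.  65.  17.]
rows [[[-2.2, 9.4, -1.0], [0.0, 0.0, 0.1]]]
end [572.5  22.1 114. ] [-9.001e+01 -4.000e-02  1.702e+01]
```

carry_out(targets=[[[-1.2,4,-0.5],[0,0,0.1]],[[-1,4,-0.5],[0,0,0]],[[0,1,0],[0,0,0]],[[0,0,0],[0,0,0]],[[0,0,0],[0,0,0]],[[0,0,0],[0,0,0]]])

```text
time_s: 17.65
tool_pos: [0.5723, 0.0221, 0.1142]
tool_rot: [-90.0, -0.0, 17.0]
force: [0.0, 0.3, -0.4]
grip_width: 0.0197
```

```bash
python3 tip.py 3
```

```text
tcp [572.4  22.1 114.2] rot [-9.000e+01 -3.000e-02  1.703e+01] F [-0.07  0.43 -2.13]
```

View pics/b_3.png

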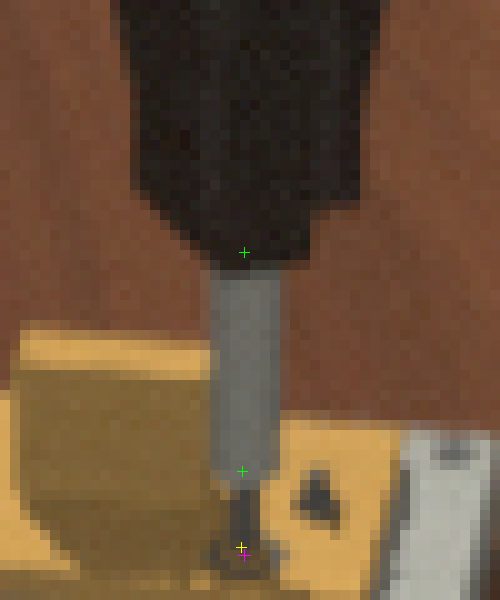

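Run:
```python
from fit import *
import cv2
T={"2":(.5743,.0237,.1234),"3":(.5724,.0221,.1142)}
th=np.linspace(0,2*np.pi,48,endpoint=False)
def ring(r,z): return np.c_[r*np.cos(th),r*np.sin(th),0*th+z]
grip=box(-.0095,.0095,-.0095,.0095,0,.055); barrel=np.vstack([ring(.007,0),ring(.007,-.05)])
sph=np.vstack([ring(.003*np.cos(a),-.065-.003*np.sin(a)) for a in np.linspace(0,np.pi/2,6)]+[ring(.003,-.05)])
for n,tp in T.items():
    s=cv2.imread(f"pics/side_{n}.png"); x,y,w,h=300,210,44,64; k=9
    outs=[]
    for dy in(0,.002):
        u=cv2.resize(s[y:y+h,x:x+w],None,fx=k,fy=k,interpolation=cv2.INTER_NEAREST)
        for P,col in((grip,(0,255,0)),(barrel,(255,0,255)),(sph,(0,255,255))):
            X=place(P,(tp[0]-.0009+(.0004 if n=="2" else 0),tp[1]+.002+dy,np.radians(17)),tp[2]-.0112)
            uu=(proj("side",X)-[x,y]+.5)*k-.5
            cv2.polylines(u,[cv2.convexHull(uu.astype(np.float32)).astype(np.int32)],True,col,1)
        outs.append(u)
    cv2.imwrite(f"pics/o_{n}.png",np.hstack(outs))
```

```text
(no output)
```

View pics/o_2.png

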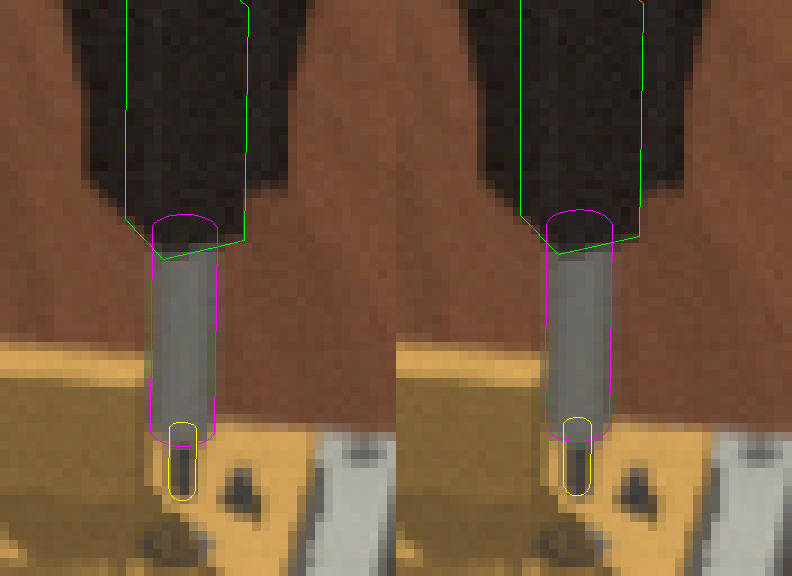

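carry_out(targets=[[[0,2,0],[0,0,0]],[[0,2,0],[0,0,0]],[[0,2,0],[0,0,0]],[[0,2,0],[0,0,0]],[[0,0,0],[0,0,0]],[[0,0,0],[0,0,0]],[[0,0,0],[0,0,0]],[[0,0,0],[0,0,0]],[[0,0,0],[0,0,0]]])

```text
time_s: 18.6
tool_pos: [0.5724, 0.0221, 0.1062]
tool_rot: [-90.0, -0.0, 17.0]
force: [0.0, -0.4, 2.3]
grip_width: 0.0199
```

```bash
python3 tip.py 4
python3 - <<'E'
from fit import *
f=[];p=[]
for i in range(5):
    env.read_camera("side"); o=env.get_obs(); f.append(o["force"]);p.append(o["tool_pos"])
print(np.mean(f,0),np.std(f,0),np.mean(p,0)*1000,np.std(p,0)*1000)
t=env.read_camera("top")[:,:,::-1]; cv2.imwrite("pics/top8.png",t[120:340,220:440])
E
```

```text
tcp [572.4  22.1 106.2] rot [-9.001e+01 -4.000e-02  1.702e+01] F [ 1.52 -0.58  0.88]
[0.61837392 0.49143165 1.47350082] [0.61645227 0.39438048 0.4360647 ] [572.38143123  22.12900227 106.17344438] [0.01362238 0.01583541 0.01479894]
```

View pics/b_4.png

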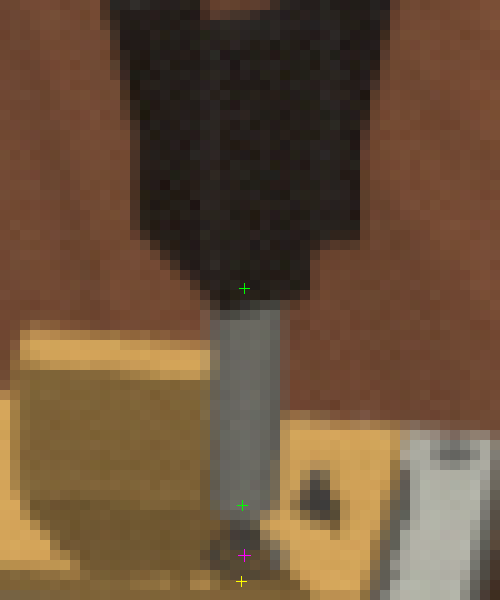

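View pics/top8.png

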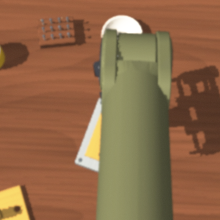

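Run:
```python
from cell import env
o=env.get_obs(); print(o["time_s"],o["tool_pos"],o["force"],o["grip_width"]); print(env.sign_off())
```

```text
18.95 [0.57234744 0.02211844 0.10613602] [1.06102663 0.47233439 1.71418224] 0.019991866037961114
the job is handed in; nothing more can be done
None
```

The job is handed in at about 19 s. The middle-sized brass plate is flush on the fixture and released. The larger probe is held upright with its sprung tip pressed on the ringed spot.

**Plate:** The side picture after release shows it flat on the block with both pins through its holes. It met no resistance on the way down, and the force changed only when it touched the block, at the expected height.

**Depth of press:** By height, the tip is about 6 mm in. The mean force rise of about 2.7 N puts it nearer 5 mm, so the two roughly agree on halfway.

**Tip position:** In the side view the tip lines up with the centre of the ring to within about 0.5 mm left to right. Front to back is less sure, about 1–2 mm, because the arm hid the spot from the top camera. The two cameras also disagreed by 2–3 mm in absolute position, so I worked from relative measurements.

**Upright and steady:** The tool is within 0.05° of vertical, and the pose held steady to about 0.02 mm.

**Bystanders:** I moved nothing near the dish, tin, bur block or hammer, but took no separate final check of them.

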